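# Centre the hub on the scale's pan

### The job

The small wheel hub standing on the round pan of the bench scale is off to one side, which spoils the reading. Tap it gently and low down with your fingertips until it stands upright in the middle of the pan, then take your hand away. Do not pinch or lift it, do not tip it over or push it off, and leave the parts lying around the scale where they are.

Things in the scene. Friction and masses are not known exactly. Their poses are not given: they have to be found in the camera images.
- hub_center (a point): The hub to be centred: bare aluminium hub shell for a small wheel, 54 mm tall, 0.14 to 0.23 kg, loose and upright on the pan, narrow-footed and wobbly. This point lies on its axis, half-way up, 27 mm above its underside; z is its axis, upwards. A vertical fingertip beside it meets the lower flange first; pushed there it slides, pushed high or hit fast it tips.
- pan_top (a point): Centre of the top face of the scale's pan: a fixed, flat, rimless black disc 84 mm across and 6 mm thick, its top 48 mm above the bench, with a fine light circle 68 mm across around its centre. z is up; its x and y directions have no meaning.
- scale: The bench scale's fixed housing under the pan, 170 x 140 mm, its top 30 mm above the bench (display panel up to 36 mm); origin at the centre of its underside on the bench; the display is on its -x side, the pan's centre lies 30 mm to +x of its origin.
- big_hub: bystander: a larger bare wheel hub standing on end on the bench, two equal flanges 60 mm across, 100 mm tall; origin at the centre of its underside
- cog: bystander: flat dark steel sprocket about 76 mm across, 4 mm thick, lying on the bench; origin at the centre of its underside
- grease_jar: bystander: closed jar 56 mm across, 62 mm tall, standing on the bench; origin at the centre of its underside
- wrench: bystander: steel spanner 160 mm long, lying flat on the bench; origin under its middle
- axle: bystander: plain steel axle rod 10 mm thick and about 130 mm long, lying on the bench; origin at its underside, half-way along
- clamp: bystander: small aluminium seat-post collar 40 mm across, 14 mm high, lying flat on the bench; origin at the centre of its underside
- hub: The same hub, origin at the centre of its underside. From the bottom up: round foot 24 mm across, 8 mm high; lower flange, its widest part, 58 mm across, 6 mm thick (8 to 14 mm above the pan); barrel 24 mm across; upper flange 42 mm across, 5 mm thick (42 to 47 mm up); end cap 22 mm across.
Not all that is in view belongs to the job. Leave any red or turquoise look-alike of the hub alone.

How it is judged (in metres and radians):
At the end, for the whole second after the job is handed in: The hub stands on the pan, upright (within 0.06 rad), its axis within 5 mm of the pan's centre, and stays so (horizontal distance between hub_center and pan_top below 0.005 m and angle between hub_center's own z axis and vertical below 0.06 rad and z of hub_center in the frame of pan_top between 0.023 and 0.031 m); the robot touches nothing.
It fails at once if the hub is lifted (its middle rises more than 8 mm) (height (world z) of hub_center above 0.083 m).
It fails at once if the hub tips over (leans more than 0.35 rad) or falls off the pan (angle between hub_center's own z axis and vertical above 0.35 rad or height (world z) of hub_center below 0.06 m).
It fails at once if the hub is pinched or pushed hard (more than 25 N) (contact force between any of the fingers, the arm and hub above 25 N).
It fails at once if a bystander is moved by more than 15 mm (distance of any of big_hub, cog, grease_jar, wrench, axle, clamp from where it was at the start of the episode above 0.015 m).
It also fails if it takes over 40 s, if anything falls off the work surface, if the arm or the gripper's body presses on something with over 40 N, if the wrist force passes 120 N, or if a joint passes its speed limit or range.

### The arm

A 6-joint arm with a two-finger parallel gripper is mounted at the origin on the work surface. World frame = base frame: x ahead of the robot, y to its left, z up, the work surface at z = 0. Lengths are in m, angles in degrees, forces in N, time in s.
With the tool pointing down it reaches from about 0.375 to 0.9 m from the base axis. Payload 3.1 kg.
Tool frame: the origin (TCP) lies on the front face of the gripper's body, between the roots of the fingers; the fingertips stand 70 mm ahead of it and the grasp point (between the pads) lies 51 mm ahead of it (bot.tip_extent is the distance from the TCP to the fingertips, in m); z points along the fingers, x is the direction in which the jaws open and shut, and the axes are right-handed (so a half turn about z gives the same grasp; the last joint's range is limited). The gripper opens to 87 mm and grips with 3 to 60 N. Pads are 19 mm wide; open, the fingers measure 117 mm over their backs; the gripper's body (75 mm by 190 mm) begins 51 mm behind the grasp point.
Start: joints at [-85.915, 30.224, 82.088, -0, 67.689, -10.227], TCP at [0.155, -0.606, 0.292] pointing down, gripper open.
Joint ranges: [-176.69, 176.69], [-43.24, 126.21], [12.49, 139.97], [-82, 262], [0, 151.66], [-163.58, 163.58]. Speed limits (degrees/s): [159.86, 159.86, 180, 180, 180, 180].

### API

Orientations are given as a 3x3 rotation matrix whose columns are the frame's x, y, z axes.
In Python, from rig import bot, viewer, ticket gives the robot as it stands. The module is installed in compiled form; this text tells all that it offers.
- The arm moves only by the tool arm_command, never from a script. Its argument "targets" is a list of rows, each an object with "rot": the turn, a rotation vector about the tool's x, y, z in degrees, a list of three; "offset": the shift along the tool's x, y, z in cm, a list of three; "gripper": the closure, from 0 (fully open) to 1 (shut). A call has 1 to 8 rows; each row is the pose to reach, as a shift and turn from the pose commanded when the call began, along the tool's axes at that moment; what a row does not reach only later rows make up. A row lasts 1/10 s, in which the tool goes at most 50 mm and 8.59 degrees, less where a joint would pass 70% of its speed; a pose out of reach is approached as far as the arm can. A call with a gripper value outside its range is refused whole. The fingers move at their own pace and stop on an object; the grip force is fixed at half the most. Time passes only in rows, so rows that repeat a pose let the fingers close. It gives the time, the measured TCP pose, the force and the opening at its end, in the units of the state.
- bot.read_state(): the state, without advancing time (a new reading comes with each control period).
- viewer.capture(name): name is "side" or "top" or "wrist"; returns a dict with "frame" (420x560x3 uint8, red, green, blue), "fx", "fy", "cx", "cy" (pixels), "view" (4x4, takes a point from world to camera coordinates). Camera axes: x right, y down, z forward; pixel columns grow to the right and rows downward; lengths in m; the calibration is good to about 2 mm. A picture is of the moment at which its call begins. There is no depth.
- ticket.hand_in(): hands the job in, once; it reports no verdict.
The state is a dict: "time_s": time; "joint_positions": joint angles; "qvel": joint speeds; "tau": joint torques, N m; "position": TCP position; "tcp_rot": TCP orientation; "force": force on the tool from outside, world axes, zero at the start; "moment": the same for the moment, N m; "opening": opening from 0.0 (shut) to 1.0 (fully open).
Only numpy, scipy, OpenCV 4.12 (cv2) and the standard library are available. Lean on these libraries where they do the work, as an engineer would, in place of code of your own. Each camera call takes 0.05 s, during which the arm holds its last target. There are 200 camera calls.

## Working session

There is one attempt and no reset: what is moved stays moved. The work goes in short steps, Python scripts to look and compute and a tool call to move; the robot and the scene stay as the last step left them, time stands still between calls to the robot, and variables do not carry over. Pictures are saved under pics/ and viewed, about 8 in all and at most 12, crops included, and the job is handed in when it is done.

Besides the shell and the picture viewer there is one more tool, called after "Request:" as name(argument=value, ...), one argument or row to a line, values as JSON. arm_command: Moves the arm, as the interface text tells. Its arguments: {"type":"object","properties":{"targets":{"type":"array"}},"required":["targets"]}

```bash
mkdir -p pics
cat > h.py <<'E'
import numpy as np,cv2
from rig import bot,viewer,ticket
def cap(n,f=None):
    c=viewer.capture(n)
    if f: cv2.imwrite('pics/'+f,c['frame'][:,:,::-1])
    return c
def proj(c,p):
    q=c['view']@np.append(p,1); return np.array([c['fx']*q[0]/q[2]+c['cx'],c['fy']*q[1]/q[2]+c['cy']])
def back(c,u,v,z):
    V=np.linalg.inv(c['view']); d=V[:3,:3]@np.array([(u-c['cx'])/c['fx'],(v-c['cy'])/c['fy'],1]); o=V[:3,3]
    return o+d*(z-o[2])/d[2]
E
python3 - <<'E'
from h import *
a=cap('top','top1.png');b=cap('side','side1.png')
for c in(a,b): print(c['fx'],c['cx'],c['cy'],np.linalg.inv(c['view']).round(3).tolist())
s=bot.read_state();print(s['time_s'],s['position'],np.round(s['tcp_rot'],3).tolist(),s['opening'],bot.tip_extent)
E
```

```text
398.1553528051235 275.03243131054114 207.57448052516293 [[-0.017, -0.992, 0.127, 0.45], [-1.0, 0.018, 0.013, 0.05], [-0.016, -0.126, -0.992, 1.054], [0.0, 0.0, 0.0, 1.0]]
545.5760970258622 284.9939307916718 210.4876708279793 [[-0.951, -0.177, 0.253, 0.31], [-0.309, 0.546, -0.779, 0.927], [-0.0, -0.819, -0.574, 0.696], [0.0, 0.0, 0.0, 1.0]]
0.1 [ 0.15450325 -0.60508     0.29139051] [[0.247, -0.969, -0.0], [-0.969, -0.247, 0.002], [-0.002, -0.0, -1.0]] 0.9967741598383586 0.0697
```

View pics/top1.png

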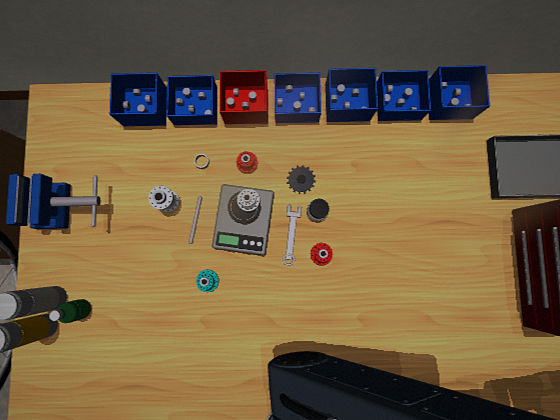

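View pics/side1.png

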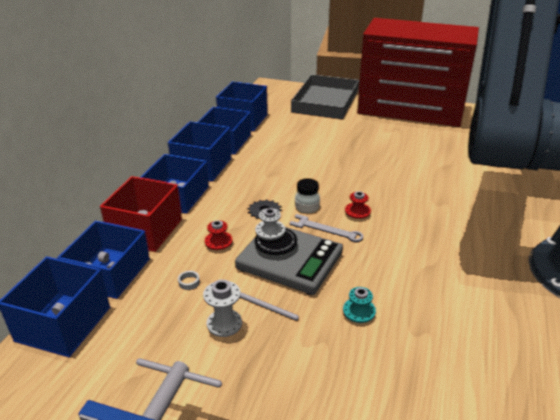

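The top view shows the scale at about (243,220), the pan around (245,207) and the hub near (248,199). In the side view the hub is near (270,222) on a pan near (277,240). Next I zoom in on both.

Run:
```python
import cv2,numpy as np
a=cv2.imread('pics/top1.png')[175:235,215:275];b=cv2.imread('pics/side1.png')[200:260,240:300]
cv2.imwrite('pics/z1.png',np.hstack([cv2.resize(x,(400,400),interpolation=cv2.INTER_CUBIC)for x in(a,b)]))
from h import *
c=cap('top')
print(back(c,243,205,.048),back(c,248,198,.102), back(c,201,160,.01),back(c,246,162,.02))
```

```text
[0.58640702 0.14480863 0.048     ] [0.59593905 0.12746793 0.102     ] [0.71592338 0.26084584 0.01      ] [0.70546709 0.13873768 0.02      ]
```

View pics/z1.png

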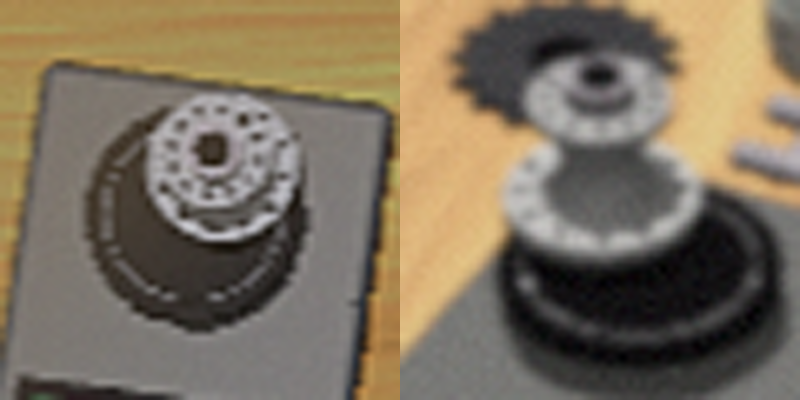

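The zoom puts the pan centre near px (244.4,207.2) and the hub cap near (247,197.5). That means the hub is about 2 cm off toward +x/−y. I'll approach from that side with a partly closed gripper, so the two fingertips form a self-centring fork.

Request:
arm_command(
  targets=[
    {"rot": [0, 0, 0], "offset": [-28, -32, 0], "gripper": 0.6},
    {"rot": [0, 0, 0], "offset": [-28, -32, 0], "gripper": 0.6},
    {"rot": [0, 0, 0], "offset": [-28, -32, 0], "gripper": 0.6},
    {"rot": [0, 0, 0], "offset": [-28, -32, 0], "gripper": 0.6},
    {"rot": [0, 0, 0], "offset": [-28, -32, 0], "gripper": 0.6},
    {"rot": [0, 0, 0], "offset": [-28, -32, 0], "gripper": 0.6},
    {"rot": [0, 0, 0], "offset": [-28, -32, 0], "gripper": 0.6},
    {"rot": [0, 0, 0], "offset": [-28, -32, 0], "gripper": 0.6},
  ],
)

```text
time_s: 0.95
position: [0.3818, -0.2741, 0.2922]
tcp_rot: [[0.247, -0.969, 0.0], [-0.969, -0.247, 0.0], [-0.0, -0.0, -1.0]]
force: [1.1, -1.1, 0.6]
opening: 0.42
```

Request:
arm_command(
  targets=[
    {"rot": [0, 0, 0], "offset": [-28, -32, 0], "gripper": 0.6},
    {"rot": [0, 0, 0], "offset": [-28, -32, 0], "gripper": 0.6},
    {"rot": [0, 0, 0], "offset": [-28, -32, 0], "gripper": 0.6},
    {"rot": [0, 0, 0], "offset": [-28, -32, 0], "gripper": 0.6},
    {"rot": [0, 0, 0], "offset": [-28, -32, 0], "gripper": 0.6},
    {"rot": [0, 0, 0], "offset": [-28, -32, 0], "gripper": 0.6},
    {"rot": [0, 0, 0], "offset": [-28, -32, 0], "gripper": 0.6},
    {"rot": [0, 0, 0], "offset": [-28, -32, 0], "gripper": 0.6},
  ],
)

```text
time_s: 1.75
position: [0.6084, 0.0558, 0.292]
tcp_rot: [[0.248, -0.969, -0.0], [-0.969, -0.248, -0.0], [0.0, 0.001, -1.0]]
force: [0.6, -1.3, 0.5]
opening: 0.399
```

Request:
arm_command(
  targets=[
    {"rot": [0, 0, 8], "offset": [0, 0, 0], "gripper": 0.6},
    {"rot": [0, 0, 16], "offset": [0, 0, 0], "gripper": 0.6},
    {"rot": [0, 0, 24], "offset": [0, 0, 0], "gripper": 0.6},
    {"rot": [0, 0, 32], "offset": [0, 0, 0], "gripper": 0.6},
    {"rot": [0, 0, 40], "offset": [0, 0, 0], "gripper": 0.6},
    {"rot": [0, 0, 48], "offset": [0, 0, 0], "gripper": 0.6},
    {"rot": [0, 0, 48], "offset": [0, 0, 0], "gripper": 0.6},
  ],
)

```text
time_s: 2.45
position: [0.6074, 0.0537, 0.2919]
tcp_rot: [[-0.554, -0.832, -0.001], [-0.832, 0.554, 0.0], [0.0, 0.001, -1.0]]
force: [-0.3, 0.3, 0.2]
opening: 0.403
```

Run:
```python
from h import *
a=cap('wrist','w1.png')
s=bot.read_state();print(s['time_s'],s['position'],np.round(s['tcp_rot'],3).tolist(),s['opening'],s['joint_positions'])
print(a['fx'],np.linalg.inv(a['view']).round(3).tolist())
```

```text
2.5 [0.60749333 0.05375062 0.2919364 ] [[-0.552, -0.834, -0.001], [-0.834, 0.552, 0.0], [0.0, 0.001, -1.0]] 0.4028692017776559 [-5.43102804e+00  2.90782577e+01  8.43417285e+01  1.85568585e-03
  6.66214423e+01  1.18094210e+02]
308.4981790659987 [[-0.553, -0.8, -0.232, 0.671], [-0.833, 0.532, 0.153, 0.012], [0.001, 0.278, -0.961, 0.383], [0.0, 0.0, 0.0, 1.0]]
```

View pics/w1.png

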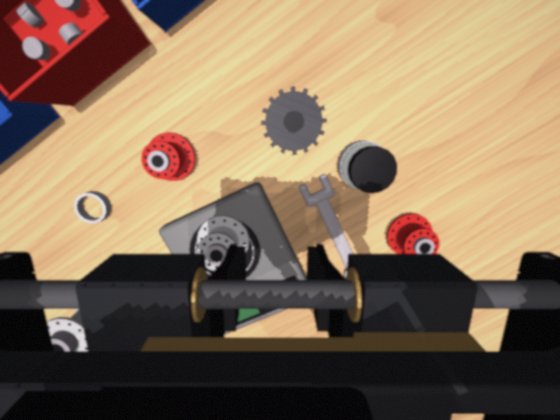

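The wrist view shows the hub near (215,245), partly behind the gripper. Its camera sits on the tool's −y side, so I'll turn the tool half round and push along −y, which keeps the hub in sight.

Request:
arm_command(
  targets=[
    {"rot": [0, 0, -8], "offset": [0, 0, 0], "gripper": 0.6},
    {"rot": [0, 0, -16], "offset": [0, 0, 0], "gripper": 0.6},
    {"rot": [0, 0, -24], "offset": [0, 0, 0], "gripper": 0.6},
    {"rot": [0, 0, -32], "offset": [0, 0, 0], "gripper": 0.6},
    {"rot": [0, 0, -40], "offset": [0, 0, 0], "gripper": 0.6},
    {"rot": [0, 0, -48], "offset": [0, 0, 0], "gripper": 0.6},
    {"rot": [0, 0, -56], "offset": [0, 0, 0], "gripper": 0.6},
    {"rot": [0, 0, -64], "offset": [0, 0, 0], "gripper": 0.6},
  ],
)

```text
time_s: 3.3
position: [0.6076, 0.0537, 0.2921]
tcp_rot: [[0.512, -0.859, -0.0], [-0.859, -0.512, 0.0], [-0.0, 0.0, -1.0]]
force: [0.3, -0.1, 0.6]
opening: 0.398
```

Request:
arm_command(
  targets=[
    {"rot": [0, 0, -8], "offset": [0, 0, 0], "gripper": 0.6},
    {"rot": [0, 0, -16], "offset": [0, 0, 0], "gripper": 0.6},
    {"rot": [0, 0, -24], "offset": [0, 0, 0], "gripper": 0.6},
    {"rot": [0, 0, -32], "offset": [0, 0, 0], "gripper": 0.6},
    {"rot": [0, 0, -40], "offset": [0, 0, 0], "gripper": 0.6},
    {"rot": [0, 0, -48], "offset": [0, 0, 0], "gripper": 0.6},
    {"rot": [0, 0, -56], "offset": [0, 0, 0], "gripper": 0.6},
    {"rot": [0, 0, -64], "offset": [0, 0, 0], "gripper": 0.6},
  ],
)

```text
time_s: 4.1
position: [0.6076, 0.0537, 0.2921]
tcp_rot: [[0.996, 0.084, -0.0], [0.084, -0.996, 0.0], [-0.0, -0.0, -1.0]]
force: [-0.5, 0.5, 0.2]
opening: 0.403
```

Request:
arm_command(
  targets=[
    {"rot": [0, 0, -8], "offset": [0, 0, 0], "gripper": 0.6},
    {"rot": [0, 0, -16], "offset": [0, 0, 0], "gripper": 0.6},
    {"rot": [0, 0, -24], "offset": [0, 0, 0], "gripper": 0.6},
    {"rot": [0, 0, -32], "offset": [0, 0, 0], "gripper": 0.6},
    {"rot": [0, 0, -40], "offset": [0, 0, 0], "gripper": 0.6},
    {"rot": [0, 0, -48], "offset": [0, 0, 0], "gripper": 0.6},
    {"rot": [0, 0, -52], "offset": [0, 0, 0], "gripper": 0.6},
  ],
)

```text
time_s: 4.8
position: [0.6076, 0.0537, 0.2921]
tcp_rot: [[0.549, 0.836, -0.0], [0.836, -0.549, 0.0], [-0.0, -0.0, -1.0]]
force: [0.2, -0.1, 0.1]
opening: 0.4
```

Request:
arm_command(
  targets=[
    {"rot": [0, 0, 0], "offset": [2.8, 1, 4], "gripper": 0.6},
    {"rot": [0, 0, 0], "offset": [5.6, 2, 8], "gripper": 0.6},
    {"rot": [0, 0, 0], "offset": [5.6, 2, 10], "gripper": 0.6},
    {"rot": [0, 0, 0], "offset": [5.6, 2, 10], "gripper": 0.6},
  ],
)

```text
time_s: 5.2
position: [0.6533, 0.0897, 0.1879]
tcp_rot: [[0.552, 0.834, -0.009], [0.834, -0.552, 0.0], [-0.005, -0.007, -1.0]]
force: [-1.2, -0.2, -0.0]
opening: 0.402
```

Run:
```python
from h import *
a=cap('wrist','w2.png')
s=bot.read_state();print(s['time_s'],s['position'],np.round(s['tcp_rot'],3).tolist())
```

```text
5.25 [0.65425695 0.08941151 0.19027024] [[0.553, 0.833, -0.005], [0.833, -0.553, 0.0], [-0.003, -0.004, -1.0]]
```

View pics/w2.png

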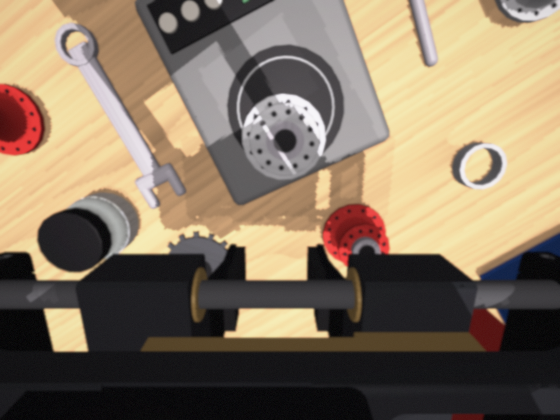

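The hub's upper flange is at about (285,140) and the pan's light ring is centred near (285,103). A red look-alike stands behind the approach at (355,235). Zooming in to pick points.

Run:
```python
from h import *
a=cap('wrist','w3.png'); np.savez('w3.npz',**{k:a[k] for k in a})
b=cv2.imread('pics/w3.png')[30:220,200:380]
b=cv2.resize(b,None,fx=3.1,fy=3.1,interpolation=cv2.INTER_CUBIC)
for i in range(200,380,20): cv2.putText(b,str(i),(int((i-200)*3.1),10),0,.35,(0,255,255)); cv2.line(b,(int((i-200)*3.1),12),(int((i-200)*3.1),600),(0,255,255),1) if i%40==0 else 0
for i in range(40,220,20): cv2.putText(b,str(i),(0,int((i-30)*3.1)),0,.35,(0,255,255)); cv2.line(b,(0,int((i-30)*3.1)),(600,int((i-30)*3.1)),(0,255,255),1) if i%40==0 else 0
cv2.imwrite('pics/w3z.png',b)
```

```text
(no output)
```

View pics/w3z.png

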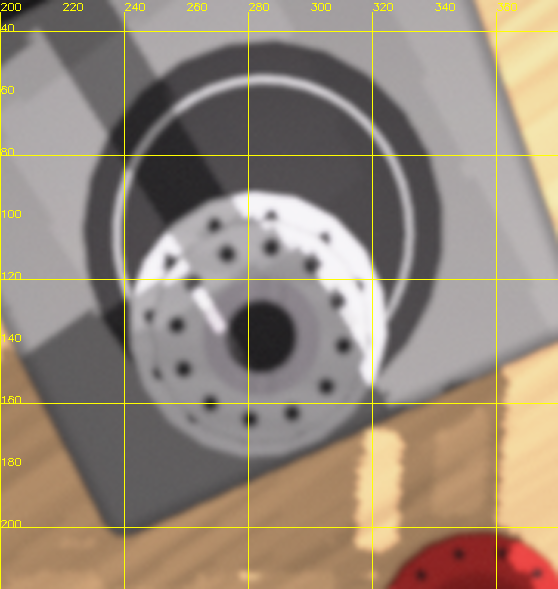

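```bash
cat >> h.py <<'E'
from scipy.optimize import least_squares
def circ(c,pts,z,r):
    P=np.array([back(c,u,v,z)[:2] for u,v in pts])
    f=lambda q:np.hypot(*(P-q).T)-r
    s=least_squares(f,P.mean(0)); return s.x.round(4),(s.fun*1e3).round(1)
E
python3 - <<'E'
from h import *
a=np.load('w3.npz')
T=lambda L:[(200+x/3.1,30+y/3.1) for x,y in L]
p=circ(a,T([(116,230),(265,79),(411,230),(170,120),(370,135),(120,275),(398,290)]),.048,.034)
l=circ(a,T([(258,192),(350,240),(384,320),(375,375),(310,203)]),.062,.029)
o=back(a,*T([(262,336)])[0],.102)
print(p,l,o)
R=bot.read_state(); t=R['tcp_rot'];x=R['position']
print(R['time_s'],x,t.round(3).tolist())
for q in (p[0],l[0],o[:2]): print((t.T@np.append(q-x[:2],0))*100)
E
```

```text
(array([0.5855, 0.1429]), array([-0. ,  0.6,  0.5, -0.4, -0.6,  0. , -0.4])) (array([0.6005, 0.1305]), array([ 0.1, -0.6,  0.1,  0.2,  0.4])) [0.60064775 0.13149836 0.102     ]
5.3 [0.65523374 0.08914651 0.1921482 ] [[0.553, 0.833, -0.001], [0.833, -0.553, -0.0], [-0.001, -0.001, -1.0]]
[ 6.18521425e-01 -8.78292180e+00  5.91228319e-03]
[ 4.15723663e-01 -6.84734140e+00  4.64613162e-03]
[ 5.07056871e-01 -6.89027990e+00  4.62616159e-03]
```

Both hub estimates (flange and bore) agree within 1 mm. The hub needs to move about 1.9 cm along tool −y and 0.2 cm along +x. Descending behind it now.

Request:
arm_command(
  targets=[
    {"rot": [0, 0, 0], "offset": [0.6, -1.5, 2], "gripper": 0.6},
    {"rot": [0, 0, 0], "offset": [0.6, -1.5, 4], "gripper": 0.6},
    {"rot": [0, 0, 0], "offset": [0.6, -1.5, 5.5], "gripper": 0.6},
    {"rot": [0, 0, 0], "offset": [0.6, -1.5, 6.5], "gripper": 0.6},
    {"rot": [0, 0, 0], "offset": [0.6, -1.5, 7], "gripper": 0.6},
    {"rot": [0, 0, 0], "offset": [0.6, -1.5, 7], "gripper": 0.6},
    {"rot": [0, 0, 0], "offset": [0.6, -1.5, 7], "gripper": 0.6},
  ],
)

```text
time_s: 6.0
position: [0.6468, 0.1023, 0.1229]
tcp_rot: [[0.555, 0.832, 0.001], [0.832, -0.555, -0.0], [0.001, 0.001, -1.0]]
force: [0.3, -0.0, 0.3]
opening: 0.4
```

Request:
arm_command(
  targets=[
    {"rot": [0, 0, 0], "offset": [0, -0.3, 0], "gripper": 0.6},
    {"rot": [0, 0, 0], "offset": [0, -0.6, 0], "gripper": 0.6},
    {"rot": [0, 0, 0], "offset": [0, -0.9, 0], "gripper": 0.6},
    {"rot": [0, 0, 0], "offset": [0, -1.2, 0], "gripper": 0.6},
    {"rot": [0, 0, 0], "offset": [0, -1.4, 0], "gripper": 0.6},
    {"rot": [0, 0, 0], "offset": [0, -1.6, 0], "gripper": 0.6},
    {"rot": [0, 0, 0], "offset": [0, -1.7, 0], "gripper": 0.6},
    {"rot": [0, 0, 0], "offset": [0, -1.8, 0], "gripper": 0.6},
  ],
)

```text
time_s: 6.8
position: [0.6312, 0.1126, 0.1223]
tcp_rot: [[0.555, 0.832, 0.0], [0.832, -0.555, 0.0], [0.0, 0.0, -1.0]]
force: [0.6, -0.3, -0.4]
opening: 0.4
```

```bash
cat > z.py <<'E'
import sys
from h import *
n=sys.argv[1]
a=cap('wrist',n+'.png'); np.savez(n+'.npz',**{k:a[k] for k in a})
cv2.imwrite('pics/'+n+'z.png',cv2.resize(cv2.imread('pics/'+n+'.png')[0:300,140:430],None,fx=2,fy=2,interpolation=cv2.INTER_CUBIC))
s=bot.read_state();print(s['time_s'],s['position'],s['force'])
E
python3 z.py w4
```

```text
6.85 [0.63106641 0.11265214 0.12223543] [ 0.72135774 -0.36526843  0.0849922 ]
```

View pics/w4z.png

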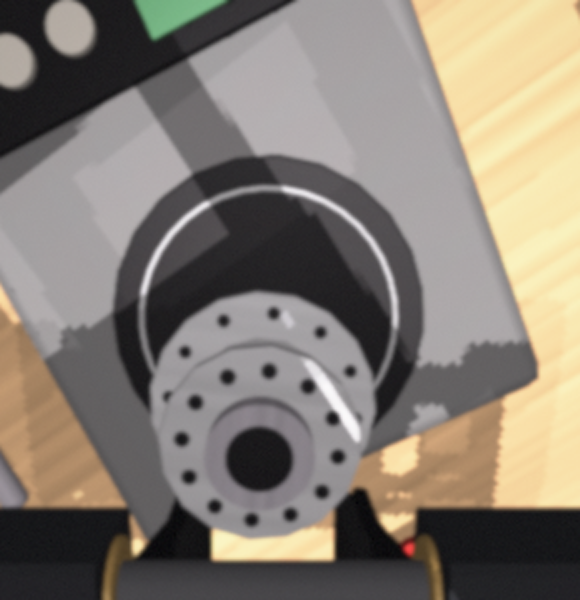

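The hub is upright just ahead of the fingers, bore at crop (259,460), with contact about to happen. Pushing slowly at about 1 cm/s.

Request:
arm_command(
  targets=[
    {"rot": [0, 0, 0], "offset": [0, -0.1, 0], "gripper": 0.6},
    {"rot": [0, 0, 0], "offset": [0, -0.2, 0], "gripper": 0.6},
    {"rot": [0, 0, 0], "offset": [0, -0.3, 0], "gripper": 0.6},
    {"rot": [0, 0, 0], "offset": [0, -0.4, 0], "gripper": 0.6},
    {"rot": [0, 0, 0], "offset": [0, -0.5, 0], "gripper": 0.6},
    {"rot": [0, 0, 0], "offset": [0, -0.6, 0], "gripper": 0.6},
    {"rot": [0, 0, 0], "offset": [0, -0.7, 0], "gripper": 0.6},
    {"rot": [0, 0, 0], "offset": [0, -0.8, 0], "gripper": 0.6},
  ],
)

```text
time_s: 7.65
position: [0.6245, 0.117, 0.1222]
tcp_rot: [[0.555, 0.832, -0.0], [0.832, -0.555, -0.0], [-0.0, 0.0, -1.0]]
force: [0.9, -0.7, 0.1]
opening: 0.397
```

Request:
arm_command(
  targets=[
    {"rot": [0, 0, 0], "offset": [0, -0.1, 0], "gripper": 0.6},
    {"rot": [0, 0, 0], "offset": [0, -0.2, 0], "gripper": 0.6},
    {"rot": [0, 0, 0], "offset": [0, -0.3, 0], "gripper": 0.6},
    {"rot": [0, 0, 0], "offset": [0, -0.4, 0], "gripper": 0.6},
    {"rot": [0, 0, 0], "offset": [0, -0.5, 0], "gripper": 0.6},
    {"rot": [0, 0, 0], "offset": [0, -0.6, 0], "gripper": 0.6},
    {"rot": [0, 0, 0], "offset": [0, -0.7, 0], "gripper": 0.6},
    {"rot": [0, 0, 0], "offset": [0, -0.7, 0], "gripper": 0.6},
  ],
)

```text
time_s: 8.45
position: [0.6186, 0.121, 0.1223]
tcp_rot: [[0.555, 0.832, -0.0], [0.832, -0.555, 0.0], [0.0, -0.0, -1.0]]
force: [1.0, 0.0, 0.2]
opening: 0.399
```

```bash
python3 z.py w5
python3 - <<'E'
from h import *
a=np.load('w4.npz')
print(circ(a,[(140+x/2,y/2) for x,y in [(260,291),(150,390),(185,322),(320,306),(352,336)]],.062,.029),back(a,140+259/2,230,.102))
E
```

```text
8.5 [0.6186309  0.12092739 0.12223739] [1.20099837 0.33247408 0.29714193]
(array([0.6003, 0.1315]), array([ 0.2, -0.2, -0.1,  0.2, -0.4])) [0.60007083 0.13145735 0.102     ]
```

View pics/w5z.png

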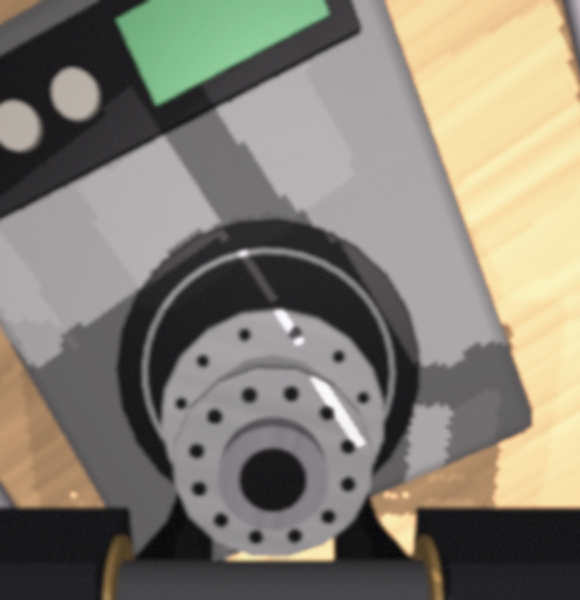

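The hub is still upright and has moved in (bore at crop (273,480)). The ring top is at (268,247). Computing the remainder.

Run:
```python
from h import *
a=np.load('w5.npz')
T=lambda L:[(140+x/2,y/2) for x,y in L]
p=circ(a,T([(268,247),(144,360),(394,360),(180,289),(362,292),(150,400)]),.048,.034)
l=circ(a,T([(270,309),(162,400),(195,342),(345,336),(384,400)]),.062,.029)
o=back(a,*T([(273,480)])[0],.102)
print(p,l,o)
R=bot.read_state(); t=R['tcp_rot']
for q in (l[0],o[:2]): print((t.T@np.append(p[0]-q,0))*100,(t.T@np.append(q-R['position'][:2],0))*100)
```

```text
(array([0.5845, 0.144 ]), array([ 0.5,  0.5,  0.1, -0.5, -0.5, -0.4])) (array([0.5928, 0.1396]), array([ 0.4, -0.1, -0.3, -0.2, -0.2])) [0.59235115 0.13982655 0.102     ]
[-9.42234274e-02 -9.34677422e-01  2.48459085e-04] [ 1.21072282e-01 -3.18502089e+00  8.21872781e-04]
[-8.81796341e-02 -8.84763494e-01  2.35134078e-04] [ 1.15028489e-01 -3.23493482e+00  8.35197789e-04]
```

Request:
arm_command(
  targets=[
    {"rot": [0, 0, 0], "offset": [0, -0.15, 0], "gripper": 0.6},
    {"rot": [0, 0, 0], "offset": [0, -0.3, 0], "gripper": 0.6},
    {"rot": [0, 0, 0], "offset": [0, -0.4, 0], "gripper": 0.6},
    {"rot": [0, 0, 0], "offset": [0, -0.5, 0], "gripper": 0.6},
    {"rot": [0, 0, 0], "offset": [0, -0.6, 0], "gripper": 0.6},
    {"rot": [0, 0, 0], "offset": [0, -0.7, 0], "gripper": 0.6},
    {"rot": [0, 0, 0], "offset": [0, -0.8, 0], "gripper": 0.6},
    {"rot": [0, 0, 0], "offset": [0, -0.9, 0], "gripper": 0.6},
  ],
)

```text
time_s: 9.3
position: [0.6112, 0.1258, 0.1223]
tcp_rot: [[0.555, 0.832, 0.0], [0.832, -0.555, 0.0], [0.0, 0.0, -1.0]]
force: [0.9, -0.3, 0.1]
opening: 0.399
```

Request:
arm_command(
  targets=[
    {"rot": [0, 0, 0], "offset": [0, 0, 0], "gripper": 0.6},
    {"rot": [0, 0, 0], "offset": [0, 0.5, 0], "gripper": 0.6},
    {"rot": [0, 0, 0], "offset": [0, 1.5, 0], "gripper": 0.6},
    {"rot": [0, 0, 0], "offset": [0, 3, 0], "gripper": 0.6},
    {"rot": [0, 0, 0], "offset": [0, 3, 3], "gripper": 0.6},
  ],
)

```text
time_s: 9.8
position: [0.6436, 0.1073, 0.0983]
tcp_rot: [[0.555, 0.832, 0.015], [0.832, -0.555, -0.001], [0.007, 0.013, -1.0]]
force: [-27.9, 0.0, 250.8]
opening: 0.399
```

My sign was wrong: tool +z points down, so that last row pressed the fingertips onto the scale housing (250 N at the wrist). Lifting clear straight away.

Request:
arm_command(
  targets=[
    {"rot": [0, 0, 0], "offset": [0, 0, -3], "gripper": 0.6},
    {"rot": [0, 0, 0], "offset": [0, 0.5, -6], "gripper": 0.6},
    {"rot": [0, 0, 0], "offset": [0, 1, -10], "gripper": 0.6},
    {"rot": [0, 0, 0], "offset": [0, 1.5, -12], "gripper": 0.6},
    {"rot": [0, 0, 0], "offset": [0, 1.5, -12], "gripper": 0.6},
    {"rot": [0, 0, 0], "offset": [0, 1.5, -12], "gripper": 0.6},
  ],
)

```text
time_s: 10.4
position: [0.6492, 0.1002, 0.2122]
tcp_rot: [[0.555, 0.832, 0.0], [0.832, -0.555, -0.0], [0.0, 0.0, -1.0]]
force: [0.1, 0.3, -0.5]
opening: 0.397
```

```bash
python3 z.py w6
```

```text
10.45 [0.64828265 0.1003981  0.21112169] [-0.52000961  0.41763599 -0.58504453]
```

View pics/w6z.png

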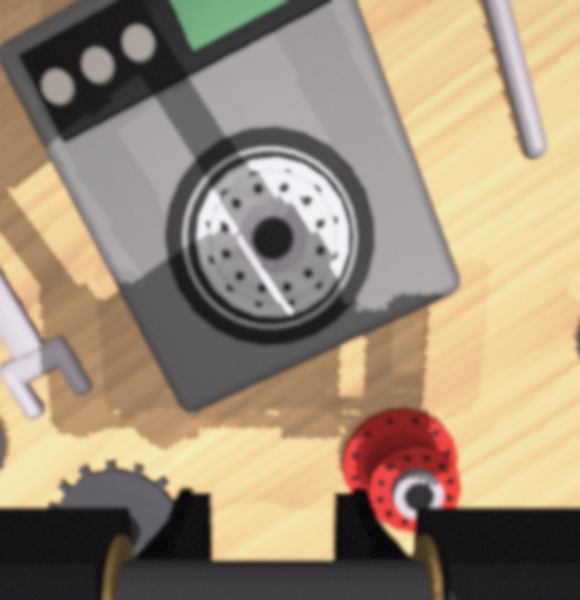

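The hub stands upright with its flange nearly concentric with the ring: bore at crop (273,238), ring centre about (270.5,237.5). Putting numbers on it.

Run:
```python
from h import *
a=np.load('w6.npz')
T=lambda L:[(140+x/2,y/2) for x,y in L]
p=circ(a,T([(271,147),(186,237),(355,237),(271,328)]),.048,.034)
l=circ(a,T([(272,157),(195,237),(349,237)]),.062,.029)
o=back(a,*T([(273,238)])[0],.102)
print(p,l,o,np.hypot(*(l[0]-p[0])),np.hypot(*(o[:2]-p[0])))
b=np.load('w3.npz')
# bystanders: compare fixed top view before/after
A=cv2.imread('pics/top1.png');B=cap('top','top2.png')['frame'][:,:,::-1]
for n,(u,v) in dict(big=(163,199),cog=(301,179),jar=(318,209),wrench=(291,235),axle=(195,220),clamp=(201,160)).items():
    t=A[v-14:v+14,u-14:u+14]; r=cv2.matchTemplate(B[v-24:v+24,u-24:u+24].copy(),t,5); m=cv2.minMaxLoc(r); print(n,m[1],m[3],'(10,10)=still')
```

```text
(array([0.5844, 0.1437]), array([ 0.4, -0.5, -0.5,  0.4])) (array([0.5847, 0.1443]), array([ 0. , -0.1, -0.1])) [0.58459297 0.14471243 0.102     ] 0.0006708203932499375 0.0010306577208555137
big 0.9989579916000366 (10, 10) (10,10)=still
cog 0.6814703941345215 (10, 10) (10,10)=still
jar 0.9989344477653503 (10, 10) (10,10)=still
wrench 0.6541828513145447 (10, 10) (10,10)=still
axle 0.28201234340667725 (10, 10) (10,10)=still
clamp 0.2746978998184204 (10, 10) (10,10)=still
```

The hub is within about 1 mm of centre, nothing has shifted, and the hand is clear. Handing in.

```bash
python3 -c "
from h import *
print(bot.read_state()['force']); print(ticket.hand_in())"
```

```text
[ 0.47525984  0.17215954 -0.43393432]
the job is handed in; nothing more can be done
None
```

The hub stands upright in the middle of the pan, but I made a mistake while withdrawing that probably fails the run. I pushed it slowly at its lower flange with a two-finger fork, then backed the hand away.

**The mistake:** the first lift used the wrong sign, because tool +z points down. It briefly pressed the fingertips onto the scale housing at about 250 N on the wrist, over the 120 N limit. The hand was already about 3 cm clear of the hub, and I lifted at once.

**Last checks, taken after that:**
- **Position:** the hub's axis is about 0.7 mm (flange) to 1.0 mm (bore) from the pan's centre, against a 5 mm limit. Camera calibration is good to about 2 mm.
- **Force:** readings taken at the end of each push step were about 1 N, and the tool force at hand-in was about zero. The hand was clear of everything.
- **Bystanders:** the top-view comparison found all six at their starting positions. Only the big hub and the jar matched strongly (0.999). Cog and wrench (0.65–0.68) and axle and clamp (about 0.28) matched weakly, perhaps because the arm or its shadow was in the way, so those four are less certain.
- **Time:** the job took about 10.5 s.

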